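# Snap a vial cap on in the guarded cap press

## Robot

A 7-joint arm with a two-finger parallel gripper is mounted at the origin on a cart in front of the work surface, level with it; the furniture and walls round the work are solid. World frame = base frame: x ahead of the robot, y to its left, z up, the work surface at z = 0. Lengths are in m, angles in degrees, forces in N, time in s.
With the tool pointing down it reaches from about 0.35 to 0.9 m from the base axis. Payload 7.2 kg.
Tool frame: the origin (TCP) lies between the finger pads; the fingertips stand tcp_to_tips ahead of it and the grasp point (between the pads) lies 6 mm ahead of it (tcp_to_tips is the distance from the TCP to the fingertips, in m); z points along the fingers, y is the line along which they close (so a half turn about z gives the same grasp; the last joint's range is limited). The gripper opens to 85 mm and grips with 20 to 120 N. Pads are 22 mm wide; open, the fingers measure 114 mm over their backs; the gripper's body (76 mm by 85 mm) begins 54 mm behind the grasp point. The pads swing forward as they close: fully open they stand 13 mm farther back than shut.
Start: joints at [-3.908, 23.554, -0.728, 91.456, 0.321, 64.991, -4.71], TCP at [0.625, -0, 0.256] pointing down, gripper open.
Joint ranges: [-169.25, 169.25], [-16.82, 113.86], [-84.01, 82.57], [7.8, 145.47], [-59.2, 239.2], [7.22, 106.19], [-163.78, 163.78]. Speed limits (degrees/s): [136.94, 136.94, 172.46, 172.46, 180, 180, 180].

## Interface

Orientations are given as a 3x3 rotation matrix whose columns are the frame's x, y, z axes.
In Python, from plant import observe, camera, calibration, finish_job, tcp_to_tips gives the robot as it stands.
- The arm moves only by the tool carry_out, never from a script. Its argument "deltas" is a list that holds one entry, the list of rows, each a list of 7 numbers: the shift along the world's x, y, z in cm, then the turn, a rotation vector about the world's x, y, z in degrees, then the opening, from -1 (shut) to 1 (fully open). In form: [[[tx, ty, tz, wx, wy, wz, gripper], ...]]. A call has 1 to 5 rows; each row shifts and turns the commanded pose from where the row before left it; what a row does not reach is not made up. A row lasts 1/10 s, in which the tool goes at most 50 mm and 8.59 degrees, less where a joint would pass 70% of its speed; a pose out of reach is approached as far as the arm can. A call with a gripper value outside its range is refused whole. The fingers move at their own pace and stop on an object; "squeeze" is the grip in N (left out, the last holds). Time passes only in rows, so rows that do not move let the fingers close. It gives the time, the measured TCP pose, the force, the opening and the grip force at its end, in the units of the state.
- observe(): the state, without advancing time (a new reading comes with each control period).
- camera(name): name is "scene" or "side" or "wrist"; returns (picture, depth): 480x640x3 uint8, red, green, blue; 480x640 float32, m along the optical axis (not along the pixel's ray), 0 where there is no reading.
- calibration(name): a dict with "fx", "fy", "cx", "cy" (pixels), "rvec" (rotation vector, rad) and "tvec" (3), from world to camera coordinates, as OpenCV has them; the wrist camera has in their place "T_tool_cam" (4x4, takes a point from camera to tool coordinates, whose origin is the TCP and whose axes are the flange's). Camera axes: x right, y down, z forward; pixel columns grow to the right and rows downward; lengths in m; the calibration is good to about 2 mm. The wrist camera is an equidistant fisheye: a pixel r from the principal point sees the ray r / f radians off the axis. A picture is of the moment at which its call begins: read the wrist's pose just before it. calibration takes no time and is no camera call.
- finish_job(): hands the job in; it is judged then, once.
The state is a dict: "time_s": time; "joints": joint angles; "joint_velocities": joint speeds; "effort": joint torques, N m; "eef_pos": TCP position; "ee_rot": TCP orientation; "force": force on the tool from outside, world axes, zero at the start; "torque": the same for the moment, N m; "gripper_width": opening from 0.0 (shut) to 1.0 (fully open); "grip_force": force on a finger pad.
Only numpy, scipy, OpenCV 4.12 (cv2) and the standard library are available. Lean on these libraries where they do the work, as an engineer would, in place of code of your own. Each camera call takes 0.05 s, during which the arm holds its last target. There are 200 camera calls.

## Task

The vial on the carriage of the bench cap press has its green cap only perched on it. With the fingertips, push the blue plate to run the carriage fully home under the ram, then reach down through the window in the yellow guard and press the red lever pad all the way down for about a second so that the cap goes fully on; let the lever spring back up, come out of the window, and leave the carriage home with the vial in it. Do not touch the guard or the window's edge, do not touch or lift the vial, and leave the other things on the bench where they are.

Things in the scene. Friction and masses are not known exactly. Their poses are not given: they have to be found in the camera images.
- press: fixed hand-lever cap press on the worktop (grey base plate 170 x 126 x 12 mm, white column, steel guide rails), origin under the base plate on the worktop; its z is up, its -x is the front (nearest the robot), its +y is the side from which the carriage goes in. The carriage track is a tongue 58 mm wide, centred 10 mm to +x of the origin, that runs out to y = 236 mm in this frame, no higher than 20 mm
- guard: fixed box guard over the press, same origin and axes as the press: yellow corner posts and a yellow-framed roof (clear at the rear), clear panes; it spans x -87 to 77 mm, y -60 to 60 mm, up to z = 130 mm (the roof is flat, 4 mm thick with a 6 mm thick black edge trim). The +y side has a slot 66 mm wide, open to 84 mm above the worktop, through which carriage and vial pass. The roof has one rectangular window. It must not be touched
- window (a point): centre of the window in the guard's roof, at the height of the roof's top (130 mm above the worktop); press axes. Clear opening 66 mm along x, 86 mm along y, with a black edge
- lever_pad (a point): centre of the top of the red round pad (26 mm across, domed) on the free end of the steel hand lever, straight below the centre of the window: 12 mm below the roof's top at rest, about 37 mm below it when pressed fully down. The lever hinges 82 mm to +x of the pad about the press's y axis. This point moves with the lever. Beside the lever the nearest parts inside are the ram and its white arm, from 30 mm to +x of the pad's centre
- lever (a joint): hand lever angle, rad: 0 up (at rest, held by a spring), 0.30 fully down at its stop, where the pad is 25 mm lower. The pad needs about 4 N to start and about 11 N near the stop; it springs back when let go. It drives the ram straight down, 34 mm per rad, from 4 mm above the perched cap, onto the cap of a vial that stands under it
- push_face (a point): centre of the outer face (+y side in the press frame) of the upright blue push plate at the outer end of the carriage, 32 mm above the worktop; press axes. The plate is 44 mm wide (x), 9 mm thick, its top 51 mm and its foot 13 mm above the worktop. It moves with the carriage; push it toward -y of the press. With the carriage home the face is 63 mm outside the guard's +y side
- carriage (a joint): travel of the carriage along the press's -y, m: 0 fully out, 0.085 fully home against its stop with the vial under the ram. It starts fully out. Slides with about 2 N and stays where it is left
- vial: loose glass vial, 22 mm across and 40 mm high without cap, standing in the round nest (12 mm deep) of the white block on the carriage, 123 mm to -y of the push face; origin at the centre of its underside, z up, 20 mm above the worktop. The cap belongs to it
- cap_top (a point): centre of the top of the green snap cap (23 mm across, 11 mm high): 48 mm above the vial's underside while perched, 42 mm when fully on
- cap (a joint): how far the cap is pushed onto the vial, m: 0 perched, 0.006 fully on. Takes about 7 N; stays where it is left
- rack: white vial rack, 88 x 168 x 32 mm, fixed, origin at the centre of its underside; to the right of the press
- vial_a: loose bystander vial with blue screw cap in the rack, 20 mm across, 48 mm high, origin at the underside
- vial_b: loose bystander vial with white screw cap in the rack, 20 mm across, 48 mm high, origin at the underside
- vial_c: loose bystander vial with red screw cap in the rack, 20 mm across, 48 mm high, origin at the underside
- beaker: small empty glass beaker, 44 mm across, 56 mm high, origin at the centre of the underside; loose bystander to the left
- dropper: brown dropper bottle with black cap, 30 mm across, 75 mm high, origin at the centre of the underside; loose bystander behind on the left
- tweezers: steel tweezers lying flat, 128 mm long, 8 mm high, origin under the middle; loose bystander to the left

How it is judged (in metres and radians):
On the way, in this order (a step that is already met when the one before it is completed fails the run):
1. the carriage is home with the cap still perched on the vial (value of joint carriage above 0.081 m and value of joint cap below 0.001 m), for 0.2 s.
2. the lever is held fully down with the carriage home, and the cap is on (value of joint carriage above 0.081 m and value of joint lever above 0.265 rad and value of joint cap above 0.005 m), for 0.3 s.
At the end, for the whole second after the job is handed in: The carriage is home (within 4 mm of its stop), the cap is fully on (at least 5 of its 6 mm), the lever is back up (within 0.03 rad), and the vial stands upright and still in its nest (value of joint carriage above 0.081 m and value of joint cap above 0.005 m and value of joint lever below 0.03 rad and z of vial in the frame of press below 0.024 m and angle between vial's own z axis and vertical below 0.12 rad and linear speed of vial below 0.02 m/s); the robot touches nothing.
It fails at once if the robot touches the guard or the window's edge (contact force between guard and the fingers above 0.3 N or contact force between guard and the arm above 0.3 N).
It fails at once if the robot touches the vial or its cap (contact force between vial and the fingers above 0.3 N or contact force between vial and the arm above 0.3 N).
It fails at once if the vial is lifted out of its nest (z of vial in the frame of press above 0.03 m).
It fails at once if a bystander is moved by more than 15 mm (distance of any of vial_a, vial_b, vial_c, beaker, dropper, tweezers from where it was at the start of the episode above 0.015 m).
It also fails if it takes over 45 s, if anything falls off the work surface, if the arm or the gripper's body presses on something with over 40 N, if the wrist force passes 120 N, or if a joint passes its speed limit or range.

## Working session

There is one attempt and no reset: what is moved stays moved. The work goes in short steps, Python scripts to look and compute and a tool call to move; the robot and the scene stay as the last step left them, time stands still between calls to the robot, and variables do not carry over. Pictures are saved under pics/ and viewed, at most 10 in all, crops included, and the job is handed in when it is done.

Besides the shell and the picture viewer there is one more tool, called after "Emit:" by a JSON object that holds its "fn" and its "kwargs", one argument or row to a line. carry_out: Moves the arm, as the interface text tells. Its arguments: {"type":"object","properties":{"deltas":{"type":"array","items":{"type":"array","items":{"type":"array","items":{"type":"number"}}}},"squeeze":{"type":"number"}},"required":["deltas"]}

```bash
mkdir -p pics; cat > h.py <<'E'
import numpy as np, cv2
from plant import observe, camera, calibration, finish_job, tcp_to_tips
def save(n,p): cv2.imwrite('pics/'+n,p[:,:,::-1])
def cam(n):
    c=calibration(n); R=cv2.Rodrigues(np.array(c['rvec'],float))[0]
    return c,R,np.array(c['tvec'],float).ravel()
def ray(n,u,v):
    c,R,t=cam(n); d=R.T@np.array([(u-c['cx'])/c['fx'],(v-c['cy'])/c['fy'],1]); return -R.T@t,d
def atz(n,u,v,z):
    o,d=ray(n,u,v); return o+d*(z-o[2])/d[2]
def atd(n,u,v,D):
    o,d=ray(n,u,v); return o+d*D[int(round(v)),int(round(u))]
def proj(n,P):
    c,R,t=cam(n); p=(R@np.atleast_2d(P).T).T+t
    return np.c_[c['fx']*p[:,0]/p[:,2]+c['cx'],c['fy']*p[:,1]/p[:,2]+c['cy']]
E
python3 - <<'E'
from h import *
for n in('scene','side'):
    p,d=camera(n); save(n+'0.png',p); np.save(n+'0.npy',d)
    o,r=ray(n,320,240); print(n,o.round(3),r.round(3))
s=observe();print(s['time_s'],s['eef_pos'],s['ee_rot'],s['gripper_width'],tcp_to_tips)
E
```

```text
scene [-0.197 -0.49   1.11 ] [ 0.535  0.392 -0.749]
side [0.086 0.87  0.582] [ 0.379 -0.801 -0.464]
0.1 [ 6.24582087e-01 -6.17600500e-05  2.55516016e-01] [[ 2.18515234e-07  9.99998912e-01 -1.47482888e-03]
 [ 9.99999991e-01 -4.18222275e-07 -1.35410006e-04]
 [-1.35410476e-04 -1.47482884e-03 -9.99998903e-01]] 0.9990773323089319 0.025
```

View pics/scene0.png

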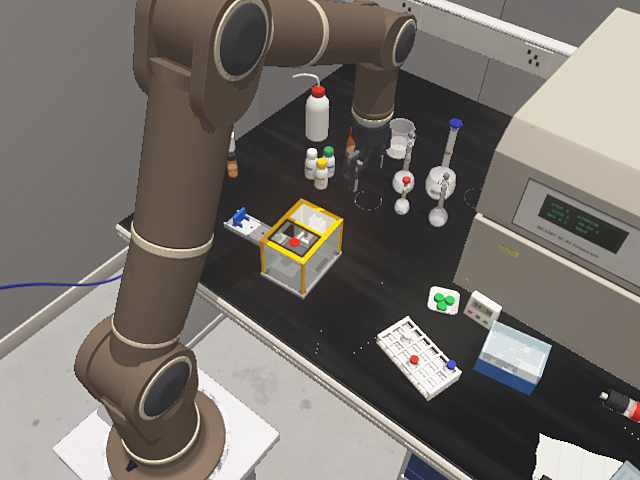

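View pics/side0.png

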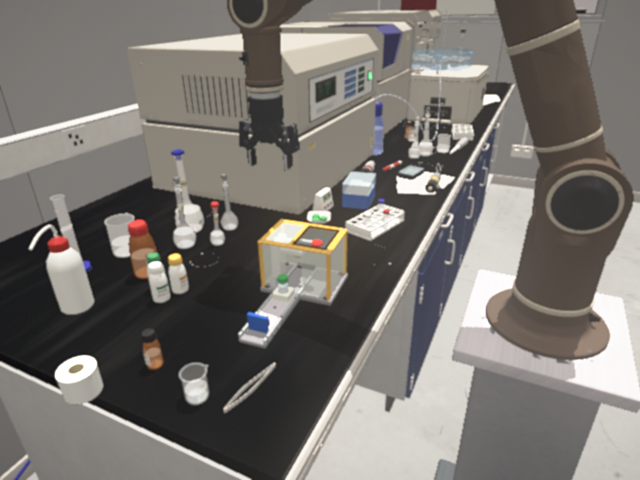

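Scene: press at about (300,245), window with red pad at (294,242), blue plate at (238,217). Side: pad (317,243), blue plate (258,322), green cap (282,279). I'll enlarge both.

```bash
python3 - <<'E'
from h import *
def crop(n,u0,v0,w,h,s):
    p=cv2.imread(f'pics/{n}0.png')[v0:v0+h,u0:u0+w]
    p=cv2.resize(p,None,fx=s,fy=s,interpolation=cv2.INTER_CUBIC)
    for k in range(0,w,10): cv2.putText(p,str(u0+k),(k*s,8),0,.3,(255,255,255)); cv2.line(p,(k*s,8),(k*s,14),(0,255,255))
    for k in range(0,h,10): cv2.putText(p,str(v0+k),(0,k*s+4),0,.3,(255,255,255)); cv2.line(p,(20,k*s),(26,k*s),(0,255,255))
    cv2.imwrite(f'pics/{n}c.png',p)
crop('scene',215,193,133,100,6); crop('side',232,215,125,133,4)
E
```

```text
(no output)
```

View pics/scenec.png

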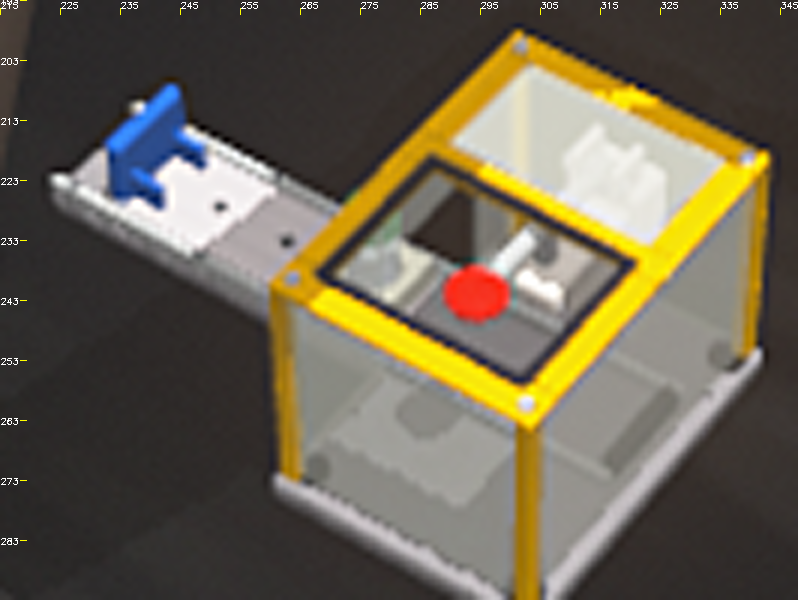

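View pics/sidec.png

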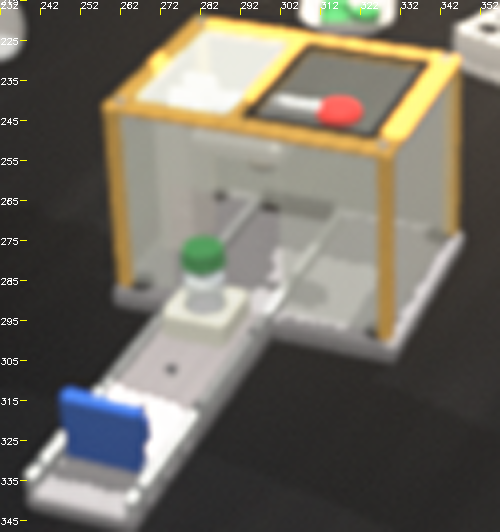

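Scene crop: roof corners at (260,240), (303,264), (343,219), (301,198), pad (294.3,241.8). Side crop: roof corners (258.2,240.8), (329.7,253), (347.5,229.5), (282.7,218.7), pad (317.2,242.7), push face about (258.2,322.5).

```bash
cat > fit.py <<'E'
from h import *
from scipy.optimize import least_squares
C={'scene':[(-87,60,260,239.8),(-87,-60,303,264),(77,-60,343.3,218.8),(77,60,301.4,198)],
   'side':[(77,60,258.2,240.8),(-87,60,329.7,253),(-87,-60,347.5,229.5),(77,-60,282.7,218.7)]}
W=[(330,272),(433,160),(630,262),(520,378)]
def T(q,P):
    c,s=np.cos(q[2]),np.sin(q[2]); P=np.atleast_2d(P).astype(float)
    return np.c_[q[0]+c*P[:,0]-s*P[:,1],q[1]+s*P[:,0]+c*P[:,1],P[:,2]]
def res(q,names=('scene','side')):
    r=[]
    for n in names:
        a=np.array(C[n]); r.append((proj(n,T(q,np.c_[a[:,:2]/1e3,np.full(4,.13)]))-a[:,2:]).ravel())
    return np.concatenate(r)
if __name__=='__main__':
    for names in(('scene',),('side',),('scene','side')):
        f=least_squares(res,[.5,.1,0],args=(names,)); print(names,f.x[:2].round(4),np.degrees(f.x[2]).round(2),f.fun.round(1))
    q=f.x
    def inv(p): c,s=np.cos(q[2]),np.sin(q[2]); d=p[:2]-q[:2]; return np.array([c*d[0]+s*d[1],-s*d[0]+c*d[1]]).round(4)
    def show(l,p): print(l,p.round(4),'press',inv(p))
    show('win scene',np.mean([atz('scene',215+x/6,193+y/6,.13) for x,y in W],0))
    for x,y in W: print(inv(atz('scene',215+x/6,193+y/6,.13)))
    show('pad scene',atz('scene',294.3,241.8,.116)); show('pad side',atz('side',317.2,242.7,.116))
    show('face side',atz('side',258.2,322.5,.032))
    show('platetop scene',np.mean([atz('scene',215+x/6,193+y/6,.051) for x,y in((108,140),(171,87))],0))
    ds,dd=np.load('scene0.npy'),np.load('side0.npy')
    for n,u,v,D in(('scene',294.3,241.8,ds),('side',317.2,242.7,dd),('side',258.2,322.5,dd),('scene',265,238,ds),('scene',335,223,ds),('side',300,246,dd)): print(n,u,v,end=' '); show('d',atd(n,u,v,D))
    print('face nominal home y .123 out y .208', T(q,[.01,.208,.032]),T(q,[.01,.123,.032]))
E
python3 fit.py
```

```text
('scene',) [0.5077 0.0736] 4.46 [-0.8  0.1  0.4 -0.1  0.6  0.1 -0.1 -0.2]
('side',) [0.5036 0.0799] 3.52 [-0.3 -0.2 -0.   0.6  0.9 -0.6 -0.6 -0.3]
('scene', 'side') [0.5068 0.0747] 4.1 [-1.6 -0.1 -0.6 -0.   0.1  0.3 -0.4 -0.2 -0.2 -1.3  0.  -1.   0.4 -2.
 -1.  -1.3]
win scene [0.4724 0.0705 0.13  ] press [-0.0345 -0.0016]
[-0.0688  0.0415]
[-0.0001  0.0443]
[ 0.0005 -0.0466]
[-0.0697 -0.0458]
pad scene [0.4713 0.0707 0.116 ] press [-0.0356 -0.0014]
pad side [0.4677 0.0783 0.116 ] press [-0.0387  0.0064]
face side [0.5002 0.2803 0.032 ] press [0.0082 0.2056]
platetop scene [0.502  0.2796 0.051 ] press [0.0099 0.2048]
scene 294.3 241.8 d [0.4673 0.0673 0.122 ] press [-0.0399 -0.0045]
side 317.2 242.7 d [0.4668 0.0802 0.1171] press [-0.0395  0.0084]
side 258.2 322.5 d [0.4975 0.2842 0.0357] press [0.0057 0.2097]
scene 265 238 d [0.429  0.1206 0.1296] press [-0.0743  0.0514]
scene 335 223 d [0.5666 0.0284 0.1287] press [ 0.0564 -0.0504]
side 300 246 d [0.4847 0.1262 0.1278] press [-0.0183  0.053 ]
face nominal home y .123 out y .208 [[0.50185453 0.2828338  0.032     ]] [[0.50793364 0.19805146 0.032     ]]
```

Emit:
{"fn": "carry_out", "kwargs": {
  "deltas": [
    [[-3, 1.5, 0, 0, 0, -8.5, -1], [-3, 1.5, 0, 0, 0, -8.5, -1], [-3, 1.5, 0, 0, 0, -8.5, -1], [-3, 1.5, 0, 0, 0, -8.5, -1], [-3, 1.5, 0, 0, 0, -8.5, -1]]
  ]
}}

```text
time_s: 0.6
eef_pos: [0.4735, 0.0754, 0.2559]
ee_rot: [[0.68, 0.733, -0.001], [0.733, -0.68, -0.0], [-0.0, -0.0, -1.0]]
force: [0.4, 1.0, 0.7]
gripper_width: 0.142
grip_force: 0.0
```

Emit:
{"fn": "carry_out", "kwargs": {
  "deltas": [
    [[0, 0, 0, 0, 0, -8.5, -1], [0, 0, 0, 0, 0, -8.5, -1], [0, 0, 0, 0, 0, -8.5, -1], [0, 0, 0, 0, 0, -8.5, -1], [0, 0, 0, 0, 0, -8.5, -1]]
  ]
}}

```text
time_s: 1.1
eef_pos: [0.4747, 0.075, 0.2561]
ee_rot: [[0.997, 0.081, -0.001], [0.081, -0.997, -0.0], [-0.001, 0.0, -1.0]]
force: [0.6, -0.6, 0.4]
gripper_width: -0.001
grip_force: 0.0
```

```bash
cat > w.py <<'E'
from h import *
def wcam():
    s=observe(); T=np.eye(4); T[:3,:3]=s['ee_rot']; T[:3,3]=s['eef_pos']
    return s,T@np.array(calibration('wrist')['T_tool_cam'])
def watz(Tc,u,v,z):
    c=calibration('wrist'); x,y=(u-c['cx'])/c['fx'],(v-c['cy'])/c['fy']; r=np.hypot(x,y)
    k=np.sin(r)/r if r>1e-9 else 1; d=Tc[:3,:3]@np.array([x*k,y*k,np.cos(r)]); o=Tc[:3,3]; return o+d*(z-o[2])/d[2]
E
python3 - <<'E'
from w import *
s,Tc=wcam(); p,d=camera('wrist'); save('w1.png',p); np.save('w1T.npy',Tc)
print(s['time_s'],np.round(s['eef_pos'],4),np.round(s['ee_rot'],3).tolist(),s['gripper_width'],tcp_to_tips,s['force'])
print(np.round(calibration('wrist')['T_tool_cam'],3), Tc[:3,3])
for n,u,v in(('beaker',195,400),('tw',226,408),('tw',274,367),('dropper',153,365)): print(n,atz('side',u,v,0).round(3))
E
```

```text
1.1 [0.4747 0.075  0.2561] [[0.997, 0.081, -0.001], [0.081, -0.997, -0.0], [-0.001, 0.0, -1.0]] -0.0005895922027927973 0.025 [ 0.63486318 -0.60820563  0.39990919]
[[ 0.001 -0.946 -0.326  0.084]
 [ 1.     0.001  0.     0.001]
 [ 0.    -0.326  0.946 -0.118]
 [ 0.     0.     0.     1.   ]] [0.55858413 0.08106558 0.37361756]
beaker [0.511 0.466 0.   ]
tw [0.454 0.458 0.   ]
tw [0.43  0.344 0.   ]
dropper [0.634 0.433 0.   ]
```

View pics/w1.png

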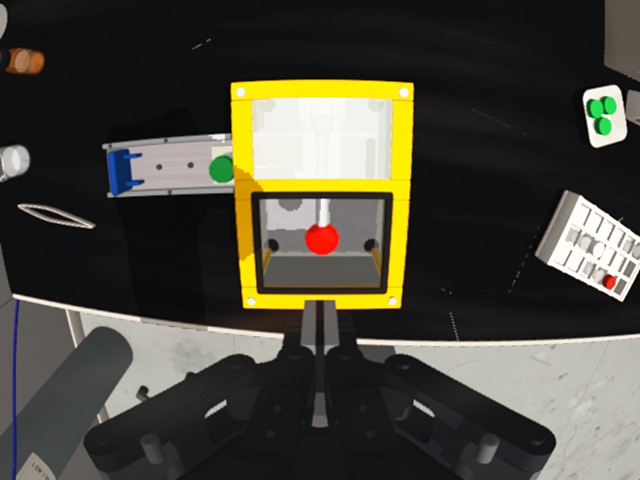

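Wrist view: roof corners (232,83), (413,83), (401,308), (244,308); window inner corners (260,199), (386,199), (380,287), (263,287); pad (321,239); plate face top edge near (110,172). The gripper knuckles spread wide at the bottom, so I'll measure their profile from depth.

```bash
python3 - <<'E'
from w import *
from fit import T
from scipy.optimize import least_squares
Tc=np.load('w1T.npy')
px=[(-87,60,244,308),(-87,-60,401,308),(77,-60,413,83),(77,60,232,83)]
P=np.array([watz(Tc,u,v,.13)[:2] for _,_,u,v in px]); M=np.array([(a/1e3,b/1e3,.13) for a,b,_,_ in px])
f=least_squares(lambda q:(T(q,M)[:,:2]-P).ravel(),[.5,.07,.07]); q=f.x
print('press',q[:2].round(4),np.degrees(q[2]).round(2),'res mm',(f.fun*1e3).round(1))
def inv(p): c,s=np.cos(q[2]),np.sin(q[2]); d=p[:2]-q[:2]; return np.array([c*d[0]+s*d[1],-s*d[0]+c*d[1]]).round(4)
w=np.array([watz(Tc,u,v,.13) for u,v in((260,199),(386,199),(380,287),(263,287))])
print('win',w.mean(0).round(4),inv(w.mean(0)),[inv(a).tolist() for a in w])
for l,u,v,z in(('pad',321,239,.116),('face',110,172,.051),('cap',221,169,.068)): a=watz(Tc,u,v,z); print(l,a.round(4),inv(a))
# gripper profile in the tool frame
p,d=camera('wrist'); c=calibration('wrist'); v,u=np.mgrid[:480,:640]; x,y=(u-c['cx'])/c['fx'],(v-c['cy'])/c['fy']; r=np.hypot(x,y)
t=np.tan(r)/np.maximum(r,1e-9); m=(d>0)&(d<.2)&(r<1.4); X=np.stack([x*t*d,y*t*d,d],-1)[m]
A=np.array(c['T_tool_cam']); X=X@A[:3,:3].T+A[:3,3]
for h in range(0,110,8):
    k=(.025-X[:,2]>h/1e3)&(.025-X[:,2]<=(h+8)/1e3)
    if k.sum(): print('above tip',h,h+8,'y',X[k,1].min().round(3),X[k,1].max().round(3),'x',X[k,0].min().round(3),X[k,0].max().round(3),k.sum())
E
```

```text
press [0.5086 0.0748] 4.79 res mm [-1.   0.4 -0.6 -0.5  0.9 -1.1  0.8  1.1]
win [0.4733 0.0721 0.13  ] [-0.0353  0.0003] [[-0.0025, 0.0423], [-0.0026, -0.0428], [-0.0682, -0.0421], [-0.068, 0.0437]]
pad [0.4729 0.0729 0.116 ] [-0.0357  0.0011]
face [0.5033 0.2808 0.051 ] [0.012  0.2058]
cap [0.5121 0.1606 0.068 ] [0.0107 0.0852]
above tip 0 8 y -0.011 0.012 x 0.006 0.012 178
above tip 8 16 y -0.013 0.015 x 0.006 0.012 627
above tip 16 24 y -0.013 0.015 x 0.006 0.012 741
above tip 24 32 y -0.013 0.015 x 0.006 0.012 851
above tip 32 40 y -0.013 0.014 x -0.011 0.013 922
above tip 40 48 y -0.031 0.032 x -0.012 0.015 1865
above tip 48 56 y -0.038 0.039 x -0.012 0.015 4440
above tip 56 64 y -0.044 0.045 x -0.011 0.016 5587
above tip 64 72 y -0.05 0.052 x -0.012 0.018 5661
above tip 72 80 y -0.057 0.058 x -0.012 0.019 7955
above tip 80 88 y -0.061 0.063 x -0.004 0.019 9597
above tip 88 96 y -0.061 0.063 x -0.002 0.021 9653
above tip 96 104 y -0.051 0.03 x 0.005 0.022 1385
```

Press ≈ (0.508, 0.075), yaw ≈ 4.7°, and the tool is already aligned. Fingers shut are ±15 mm up to 40 mm above the tips, so they clear the window. Going to the outer side of the plate.

Emit:
{"fn": "carry_out", "kwargs": {
  "deltas": [
    [[0.5, 4.9, 0, 0, 0, 0, -1], [0.5, 4.9, 0, 0, 0, 0, -1], [0.5, 4.9, 0, 0, 0, 0, -1], [0.5, 4.9, 0, 0, 0, 0, -1], [0.4, 5, 0, 0, 0, 0, -1]]
  ]
}}

```text
time_s: 1.7
eef_pos: [0.499, 0.3225, 0.2561]
ee_rot: [[0.996, 0.092, -0.0], [0.092, -0.996, -0.0], [-0.0, 0.0, -1.0]]
force: [0.9, 0.8, -0.2]
gripper_width: -0.002
grip_force: 0.0
```

Emit:
{"fn": "carry_out", "kwargs": {
  "deltas": [
    [[0, 0.5, -4, 0, 0, 0, -1], [0, 0, -4.5, 0, 0, 0, -1], [0, 0, -4.5, 0, 0, 0, -1], [0, 0, -4, 0, 0, 0, -1], [0, 0, -3, 0, 0, 0, -1]]
  ]
}}

```text
time_s: 2.2
eef_pos: [0.4978, 0.3251, 0.0533]
ee_rot: [[0.996, 0.092, -0.003], [0.092, -0.996, -0.002], [-0.003, 0.001, -1.0]]
force: [1.1, -0.1, -0.0]
gripper_width: 0.004
grip_force: 0.0
```

```bash
python3 - <<'E'
from w import *
s,Tc=wcam(); print(np.round(s['eef_pos'],4),np.round(s['force'],2))
p,d=camera('side'); q,_=camera('wrist')
a=cv2.resize(p[200:400,180:380],(400,400)); b=cv2.resize(q[100:400,120:420],(400,400)); save('s2.png',np.hstack([a,b]))
E
```

```text
[0.4978 0.3251 0.0533] [ 1.13 -0.13 -0.04]
```

View pics/s2.png

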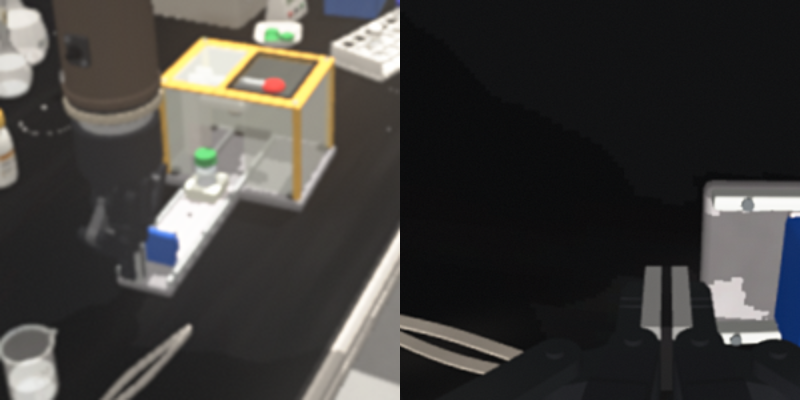

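The fingers stand ~30 mm outside the blue plate, on the track and slightly to the front side; vial and cap upright. Push along press −y, slowly.

Emit:
{"fn": "carry_out", "kwargs": {
  "deltas": [
    [[0.4, -1.0, 0, 0, 0, -0.5, -1], [0.1, -1.0, 0, 0, 0, 0, -1], [0.05, -0.5, 0, 0, 0, 0, -1], [0.05, -0.5, 0, 0, 0, 0, -1], [0.05, -0.5, 0, 0, 0, 0, -1]]
  ]
}}

```text
time_s: 2.8
eef_pos: [0.5063, 0.2913, 0.0577]
ee_rot: [[0.997, 0.079, 0.002], [0.079, -0.997, 0.002], [0.002, -0.002, -1.0]]
force: [0.5, 2.9, 1.2]
gripper_width: 0.001
grip_force: 0.9
```

Emit:
{"fn": "carry_out", "kwargs": {
  "deltas": [
    [[0.05, -0.6, 0, 0, 0, 0, -1], [0.05, -0.6, 0, 0, 0, 0, -1], [0.05, -0.6, 0, 0, 0, 0, -1], [0.05, -0.6, 0, 0, 0, 0, -1], [0.05, -0.6, 0, 0, 0, 0, -1]]
  ]
}}

```text
time_s: 3.3
eef_pos: [0.5079, 0.2603, 0.0562]
ee_rot: [[0.997, 0.079, -0.0], [0.079, -0.997, -0.0], [-0.0, 0.0, -1.0]]
force: [0.9, 1.3, 1.2]
gripper_width: 0.002
grip_force: 0.9
```

Emit:
{"fn": "carry_out", "kwargs": {
  "deltas": [
    [[0.05, -0.6, 0, 0, 0, 0, -1], [0.05, -0.6, 0, 0, 0, 0, -1], [0.05, -0.6, 0, 0, 0, 0, -1], [0.05, -0.6, 0, 0, 0, 0, -1], [0.05, -0.6, 0, 0, 0, 0, -1]]
  ]
}}

```text
time_s: 3.8
eef_pos: [0.5104, 0.2303, 0.0562]
ee_rot: [[0.997, 0.079, -0.0], [0.079, -0.997, -0.0], [-0.0, 0.0, -1.0]]
force: [-0.5, 2.5, 0.8]
gripper_width: 0.001
grip_force: 0.9
```

Emit:
{"fn": "carry_out", "kwargs": {
  "deltas": [
    [[0.05, -0.5, 0, 0, 0, 0, -1], [0.05, -0.5, 0, 0, 0, 0, -1], [0, -0.3, 0, 0, 0, 0, -1], [0, -0.2, 0, 0, 0, 0, -1], [0, -0.2, 0, 0, 0, 0, -1]]
  ]
}}

```text
time_s: 4.3
eef_pos: [0.5117, 0.2138, 0.0563]
ee_rot: [[0.997, 0.079, 0.0], [0.079, -0.997, 0.0], [0.0, -0.0, -1.0]]
force: [0.5, 1.8, -0.8]
gripper_width: 0.003
grip_force: 0.8
```

Emit:
{"fn": "carry_out", "kwargs": {
  "deltas": [
    [[0, -0.2, 0, 0, 0, 0, -1], [0, -0.1, 0, 0, 0, 0, -1], [0, 0, 0, 0, 0, 0, -1]]
  ]
}}

```text
time_s: 4.6
eef_pos: [0.5117, 0.2133, 0.0564]
ee_rot: [[0.997, 0.08, 0.001], [0.08, -0.997, 0.003], [0.002, -0.003, -1.0]]
force: [1.8, 7.6, -3.2]
gripper_width: 0.001
grip_force: 3.9
```

Force is rising without travel, so it's at the stop; one firmer nudge to confirm, then back off and rise.

Emit:
{"fn": "carry_out", "kwargs": {
  "deltas": [
    [[0, -0.3, 0, 0, 0, 0, -1], [0, 0, 0, 0, 0, 0, -1], [0, 0, 0, 0, 0, 0, -1]]
  ]
}}

```text
time_s: 4.9
eef_pos: [0.5117, 0.2131, 0.0565]
ee_rot: [[0.997, 0.082, 0.002], [0.082, -0.997, 0.006], [0.003, -0.006, -1.0]]
force: [1.7, 15.1, -6.6]
gripper_width: -0.001
grip_force: 7.4
```

Emit:
{"fn": "carry_out", "kwargs": {
  "deltas": [
    [[-0.1, 1.5, 0, 0, 0, 0, -1], [-0.1, 2, 0, 0, 0, 0, -1], [0, 0, 4, 0, 0, 0, -1], [0, 0, 4.5, 0, 0, 0, -1], [0, 0, 4.5, 0, 0, 0, -1]]
  ]
}}

```text
time_s: 5.4
eef_pos: [0.5087, 0.2424, 0.1871]
ee_rot: [[0.997, 0.079, -0.002], [0.079, -0.997, -0.002], [-0.002, 0.002, -1.0]]
force: [1.6, 0.4, -0.5]
gripper_width: -0.002
grip_force: 0.0
```

Emit:
{"fn": "carry_out", "kwargs": {
  "deltas": [
    [[0, -1.5, 4, 0, 0, 0, -1], [-1, -4, 2, 0, 0, 0, -1], [-1, -4.5, 0, 0, 0, 0, -1], [-1, -4.5, 0, 0, 0, 0, -1], [-0.8, -2.5, 0, 0, 0, 0, -1]]
  ]
}}

```text
time_s: 5.9
eef_pos: [0.4703, 0.0688, 0.2464]
ee_rot: [[0.997, 0.075, -0.001], [0.075, -0.997, -0.002], [-0.001, 0.002, -1.0]]
force: [0.1, 0.3, 0.2]
gripper_width: 0.001
grip_force: 0.0
```

```bash
python3 - <<'E'
from w import *
camera('side'); s,Tc=wcam(); p,d=camera('wrist'); save('w3.png',p); np.save('w3T.npy',Tc); print(np.round(s['eef_pos'],4),np.round(s['force'],2),np.round(s['ee_rot'],3).tolist())
E
```

```text
[0.4693 0.0656 0.2463] [-1.89 -3.51 -1.56] [[0.997, 0.072, -0.002], [0.072, -0.997, -0.003], [-0.002, 0.003, -1.0]]
```

View pics/w3.png

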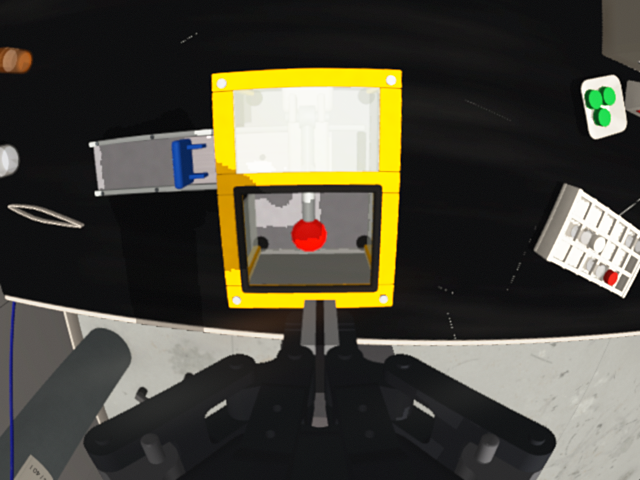

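Carriage is home (plate at (182,163), close to the guard). Window inner corners ≈ (245,193), (374,193), (371,286), (247,286); pad (309,235).

```bash
python3 - <<'E'
from w import *
Tc=np.load('w3T.npy')
w=np.array([watz(Tc,u,v,.13) for u,v in((245,193),(374,193),(371,286),(247,286))])
print(w.mean(0).round(4),np.linalg.norm(np.diff(w,axis=0),axis=1).round(3))
print('pad',watz(Tc,309,235,.116).round(4),'plate',watz(Tc,174,163,.051).round(4))
s=observe(); print(np.round(s['eef_pos'],4))
E
```

```text
[0.4729 0.0718 0.13  ] [0.083 0.066 0.087]
pad [0.4728 0.0721 0.116 ] plate [0.5103 0.1961 0.051 ]
[0.4702 0.0684 0.2464]
```

Emit:
{"fn": "carry_out", "kwargs": {
  "deltas": [
    [[0.1, 0.4, 0, 0, 0, 0.4, -1], [0, 0, -3, 0, 0, 0, -1], [0, 0, -3, 0, 0, 0, -1], [0, 0, 0, 0, 0, 0, -1], [0, 0, 0, 0, 0, 0, -1]]
  ]
}}

```text
time_s: 6.5
eef_pos: [0.4725, 0.078, 0.1863]
ee_rot: [[0.996, 0.087, -0.002], [0.087, -0.996, -0.0], [-0.002, 0.0, -1.0]]
force: [-0.3, -0.3, 0.4]
gripper_width: -0.001
grip_force: 0.0
```

Emit:
{"fn": "carry_out", "kwargs": {
  "deltas": [
    [[-0.1, -0.5, 0, 0, 0, 0, -1], [0, 0, 0, 0, 0, 0, -1], [0, 0, 0, 0, 0, 0, -1]]
  ]
}}

```text
time_s: 6.8
eef_pos: [0.472, 0.0718, 0.1873]
ee_rot: [[0.996, 0.085, 0.002], [0.085, -0.996, 0.0], [0.002, -0.0, -1.0]]
force: [0.6, 0.0, 0.1]
gripper_width: 0.004
grip_force: 0.0
```

Centred. Down to the pad (contact expected at TCP z ≈ 0.143).

Emit:
{"fn": "carry_out", "kwargs": {
  "deltas": [
    [[0, 0, -1.5, 0, 0, 0, -1], [0, 0, -1.5, 0, 0, 0, -1], [0, 0, -1, 0, 0, 0, -1], [0, 0, -0.6, 0, 0, 0, -1], [0, 0, -0.6, 0, 0, 0, -1]]
  ]
}}

```text
time_s: 7.3
eef_pos: [0.471, 0.0718, 0.1342]
ee_rot: [[0.996, 0.085, -0.001], [0.085, -0.996, -0.0], [-0.001, 0.0, -1.0]]
force: [-3.4, -0.8, 4.9]
gripper_width: 0.002
grip_force: 2.6
```

Emit:
{"fn": "carry_out", "kwargs": {
  "deltas": [
    [[0, 0, -0.5, 0, 0, 0, -1], [0, 0, -0.5, 0, 0, 0, -1], [0, 0, -0.4, 0, 0, 0, -1], [0, 0, -0.2, 0, 0, 0, -1], [0, 0, 0, 0, 0, 0, -1]]
  ]
}}

```text
time_s: 7.8
eef_pos: [0.4722, 0.0719, 0.1195]
ee_rot: [[0.996, 0.085, 0.001], [0.085, -0.996, 0.0], [0.002, -0.0, -1.0]]
force: [-4.5, -1.5, 14.4]
gripper_width: 0.001
grip_force: 7.2
```

Emit:
{"fn": "carry_out", "kwargs": {
  "deltas": [
    [[0, 0, -0.2, 0, 0, 0, -1], [0, 0, -0.2, 0, 0, 0, -1], [0, 0, 0, 0, 0, 0, -1]]
  ]
}}

```text
time_s: 8.1
eef_pos: [0.4724, 0.072, 0.1182]
ee_rot: [[0.996, 0.085, 0.003], [0.085, -0.996, 0.001], [0.003, -0.001, -1.0]]
force: [-17.2, -2.6, 48.7]
gripper_width: 0.003
grip_force: 25.6
```

Hard against the stop; ease slightly and hold for a second.

Emit:
{"fn": "carry_out", "kwargs": {
  "deltas": [
    [[0, 0, 0.1, 0, 0, 0, -1], [0, 0, 0, 0, 0, 0, -1], [0, 0, 0, 0, 0, 0, -1], [0, 0, 0, 0, 0, 0, -1], [0, 0, 0, 0, 0, 0, -1]]
  ]
}}

```text
time_s: 8.6
eef_pos: [0.4723, 0.072, 0.1186]
ee_rot: [[0.996, 0.085, 0.003], [0.085, -0.996, 0.001], [0.003, -0.001, -1.0]]
force: [-12.5, -2.6, 39.7]
gripper_width: -0.002
grip_force: 20.5
```

Emit:
{"fn": "carry_out", "kwargs": {
  "deltas": [
    [[0, 0, 0, 0, 0, 0, -1], [0, 0, 0, 0, 0, 0, -1], [0, 0, 0, 0, 0, 0, -1], [0, 0, 0, 0, 0, 0, -1], [0, 0, 0, 0, 0, 0, -1]]
  ]
}}

```text
time_s: 9.1
eef_pos: [0.4723, 0.072, 0.1185]
ee_rot: [[0.996, 0.085, 0.003], [0.085, -0.996, 0.001], [0.003, -0.001, -1.0]]
force: [-13.2, -2.8, 38.5]
gripper_width: -0.001
grip_force: 20.5
```

Emit:
{"fn": "carry_out", "kwargs": {
  "deltas": [
    [[0, 0, 0.5, 0, 0, 0, -1], [0, 0, 0.8, 0, 0, 0, -1], [0, 0, 0.8, 0, 0, 0, -1], [0, 0, 0.8, 0, 0, 0, -1], [0, 0, 1, 0, 0, 0, -1]]
  ]
}}

```text
time_s: 9.6
eef_pos: [0.4719, 0.0719, 0.1548]
ee_rot: [[0.996, 0.085, 0.001], [0.085, -0.996, 0.0], [0.001, -0.0, -1.0]]
force: [0.6, -0.1, 0.1]
gripper_width: -0.001
grip_force: 0.0
```

Emit:
{"fn": "carry_out", "kwargs": {
  "deltas": [
    [[0, 0, 2, 0, 0, 0, -1], [0, 0, 3, 0, 0, 0, -1], [0, 0, 3, 0, 0, 0, -1], [0, 0, 2, 0, 0, 0, -1], [0, 0, 0, 0, 0, 0, -1]]
  ]
}}

```text
time_s: 10.1
eef_pos: [0.4733, 0.0722, 0.2575]
ee_rot: [[0.996, 0.085, 0.006], [0.085, -0.996, 0.002], [0.006, -0.001, -1.0]]
force: [-0.3, -0.8, -0.1]
gripper_width: -0.002
grip_force: 0.0
```

```bash
python3 - <<'E'
from w import *
s,Tc=wcam(); q,_=camera('wrist'); p,d=camera('side'); print(s['time_s'],np.round(s['eef_pos'],4),np.round(s['force'],2))
save('s4.png',np.hstack([cv2.resize(p[200:330,235:365],(400,400),interpolation=2),cv2.resize(q[50:350,150:450],(400,400))]))
E
```

```text
10.1 [0.4733 0.0722 0.2575] [-0.34 -0.85 -0.14]
```

View pics/s4.png

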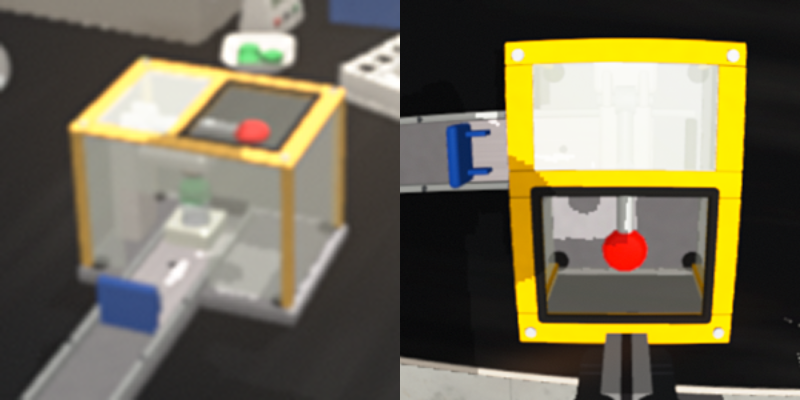

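The picture shows the lever back up (pad centred in the window), the carriage home and the vial upright in its nest. The lever reached its hard stop, so I'm handing in.

```bash
python3 -c "
from h import *
print(finish_job())"
```

```text
the job is handed in; nothing more can be done
None
```

I ran the carriage home, held the lever at its stop for about a second, let it spring back, left the window clear and handed the job in; the cap being fully on is inferred from the lever reaching its stop, not measured, and the hand-in returned no verdict.

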